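# Set the steel box on the heat line

### The arm

A 6-joint arm with a two-finger parallel gripper is mounted at the origin on the work surface. World frame = base frame: x ahead of the robot, y to its left, z up, the work surface at z = 0. Lengths are in mm, angles in rad, forces in N, time in s.
With the tool pointing down it reaches from about 350 to 875 mm from the base axis. Payload 4.2 kg.
Tool frame: the origin (TCP) lies between the finger pads; the fingertips stand 14 mm ahead of it and the grasp point (between the pads) lies 5 mm behind it; z points along the fingers, y is the line along which they close (so a half turn about z gives the same grasp; the last joint's range is limited). The gripper opens to 85 mm and grips with 20 to 120 N. Pads are 22 mm wide; open, the fingers measure 114 mm over their backs; the gripper's body (76 mm by 85 mm) begins 54 mm behind the grasp point. The pads swing forward as they close: fully open they stand 13 mm farther back than shut.
Start: joints at [0.259, 0.385, 0.008, 0, -1.194, -0.259], TCP at [624.979, 0.025, 245.312] pointing down, gripper open.
Joint ranges: [-3.14, 3.14], [-1.21, 2.06], [-1.07, 1.41], [-3.16, 2.05], [-2.99, -0.16], [-3.1, 3.1]. Speed limits (rad/s): [2.79, 2.79, 3.14, 3.14, 3.14, 3.14].

### API

Orientations are given as a unit quaternion [x, y, z, w].
In Python, from bench import * gives the robot as it stands.
- The arm moves only by the tool carry_out, never from a script. Its argument "motion" is a list of rows, each a list of 7 numbers: the turn, a rotation vector about the tool's x, y, z in rad, then the shift along the tool's x, y, z in mm, then the opening, from -1 (shut) to 1 (fully open), so that 0 is half open. A call has 1 to 5 rows; each row is the pose to reach, as a shift and turn from the pose commanded when the call began, along the tool's axes at that moment; what a row does not reach only later rows make up. A row lasts 1/8 s, in which the tool goes at most 62.5 mm and 10.7 degrees, less where a joint would pass 70% of its speed; a pose out of reach is approached as far as the arm can. A call with a gripper value outside its range is refused whole. The fingers move at their own pace and stop on an object; the grip force is fixed at half the most. Time passes only in rows, so rows that repeat a pose let the fingers close. It gives the time, the measured TCP pose, the force, the opening and the grip force at its end, in the units of the state.
- read_state(): the state, without advancing time (a new reading comes with each control period).
- get_image(name): name is "scene" or "side" or "wrist"; returns a dict with "color" (420x560x3 uint8, blue, green, red), "mtx" (3x3 intrinsics, pixels), "position" and "orientation" of the camera in the world. Camera axes: x right, y down, z forward; pixel columns grow to the right and rows downward; lengths in mm; the calibration is good to about 2 mm. A picture is of the moment at which its call begins. There is no depth.
- job_done(): hands the job in; it is judged then, once.
The state is a dict: "clock": time; "joints": joint angles; "joint_vel": joint speeds; "joint_efforts": joint torques, N m; "position": TCP position; "ee_rot": TCP orientation; "contact_force": force on the tool from outside, world axes, zero at the start; "wrist_torque": the same for the moment, N m; "gripper_width": finger opening in mm; "grasp_force": force on a finger pad.
Only numpy, scipy, OpenCV 4.12 (cv2) and the standard library are available. Lean on these libraries where they do the work, as an engineer would, in place of code of your own. Each camera call takes 0.05 s, during which the arm holds its last target. There are 200 camera calls.

### The job

With a light but definite push, press the steel box back until its whole back face is snug against the rail bar, then slide it along the bar to the left until its left end meets the scribed line, without going past, and press it snug against the bar once more there. Never shove it hard against the bar, leave the other things alone, and let go of the box at the end.

Things in the scene. Friction and masses are not known exactly. Their poses are not given: they have to be found in the camera images.
- slab: dark granite slab shelf, fixed, 300 (its x) x 780 (its y) x 30 mm thick; origin under its centre on the work surface, so its top is 30 mm above the origin; x points away from the robot, y to the left along the bar, z up. A granite upstand 55 mm high runs along its far side (x from +125 to +150 mm), behind the bar
- rail: steel hook rail on the upstand; origin on the upstand's front face at the slab's top, middle of its length, axes as the slab's. Its flat bar, 620 mm long in y, 8 mm thick, 10 to 40 mm above the slab, sits in slotted brackets: its front face is 18 to 40 mm before the origin (towards -x), differently each time and not measured: find it by touch. It rests on stiff rubber bushes, 8 N per mm
- mark: the scribed line: a pale straight line 2 mm wide on the slab's top, running along the slab's x (square to the bar) for 210 mm; origin in the middle of the line's width, level with the slab's top and on the slab's centre line in x; axes parallel to the slab's
- box: steel box, hinged lid stays shut, 100 (its x) x 140 (its y) x 60 mm high, 0.31 to 0.63 kg, loose on the slab; origin at the centre of its underside; +x is its back face (hinge side, to go against the bar), +y points to its left end. Too wide to grasp; push it low with closed fingers. It slides at 1.5 to 6 N; a standing push above 9 N means it bears on the bar
- box_end (a point): the lower edge of the box's left end, at the middle of that edge: 70 mm along +y from the box's origin; axes as the box's
- tumbler: glass tumbler, 72 mm across, 90 mm high, loose on the slab beyond the line; origin at the centre of its underside
- tin: round aluminium sprinkle tin, 60 mm across, 65 mm high, loose on the slab beyond the line; origin at the centre of its underside
- trivet: round green silicone trivet, 140 mm across, 8 mm thick, on the counter; origin at the centre of its underside
- tongs: bamboo tongs, 240 mm long (its x), 40 mm wide, 14 mm thick, on the counter; origin at the centre of the underside
Not all that is in view belongs to the job. What is shaped like the box but blue is not meant.

How it is judged (in metres and radians):
On the way, in this order (a step that is already met when the one before it is completed fails the run):
1. the box is pressed squarely against the bar (within 0.03 rad, with more than 3 N) for 0.2 s (contact force between box and rail above 3 N and angle between the x axis of box and the x axis of slab, either way round below 0.03 rad), for 0.2 s.
2. with its left end within 3 mm of the line, the box is pressed squarely against the bar with more than 3 N for 0.2 s (all of step 1 and y of box_end in the frame of mark between -0.003 and 0.003 m), for 0.2 s.
At the end, for the whole second after the job is handed in: the box stands at rest on the slab against the bar, square to it within 0.03 rad, its left end within 3 mm of the middle of the scribed line, and the robot touches nothing (y of box_end in the frame of mark between -0.003 and 0.003 m and angle between the x axis of box and the x axis of slab, either way round below 0.03 rad and angle between box's own z axis and vertical below 0.03 rad and x of box in the frame of slab between 0.033 and 0.06 m and linear speed of box below 0.01 m/s).
It fails at once if the box is pressed against the bar with more than 20 N (contact force between box and rail above 20 N).
It fails at once if the box's left end goes more than 6 mm past the line (y of box_end in the frame of mark above 0.006 m).
It fails at once if the box is tipped (angle between box's own z axis and vertical above 0.15 rad).
It fails at once if the tumbler, tin, trivet or tongs are moved more than 10 mm (distance of any of tumbler, tin, trivet, tongs from where it was at the start of the episode above 0.01 m).
It also fails if it takes over 72 s, if anything falls off the work surface, if the arm or the gripper's body presses on something with over 40 N, if the wrist force passes 120 N, or if a joint passes its speed limit or range.

## Working session

There is one attempt and no reset: what is moved stays moved. The work goes in short steps, Python scripts to look and compute and a tool call to move; the robot and the scene stay as the last step left them, time stands still between calls to the robot, and variables do not carry over. Pictures are saved under pics/ and viewed, at most 10 in all, crops included, and the job is handed in when it is done.

Besides the shell and the picture viewer there is one more tool, called after ">>>" as name([rows], argument=value, ...), one row to a line, values as JSON. carry_out: Moves the arm, as the interface text tells. Its arguments: {"type":"object","properties":{"motion":{"type":"array"}},"required":["motion"]}

```bash
mkdir -p pics
cat > h.py <<'E'
from bench import *
import numpy as np, cv2, json
from scipy.spatial.transform import Rotation as R
def snap(n,f):
    i=get_image(n); cv2.imwrite(f'pics/{f}.png',i['color'])
    json.dump({k:np.array(i[k]).tolist() for k in('mtx','position','orientation')},open(f'pics/{f}.json','w')); return i
def ray(f,u,v):
    c=json.load(open(f'pics/{f}.json')); d=np.linalg.solve(np.array(c['mtx']),[u,v,1.])
    return np.array(c['position']),R.from_quat(c['orientation']).apply(d)
def onz(f,u,v,z):
    p,d=ray(f,u,v); return p+d*(z-p[2])/d[2]
def tri(*obs):
    A=np.zeros((3,3));b=np.zeros(3)
    for o in obs:
        p,d=ray(*o); d/=np.linalg.norm(d); M=np.eye(3)-np.outer(d,d);A+=M;b+=M@p
    return np.linalg.solve(A,b)
E
python3 - <<'E'
from h import *
for n in('scene','side','wrist'): snap(n,n+'0')
s=read_state();print(s)
E
```

```text
{'clock': 0.15, 'joints': array([ 2.58602638e-01,  3.85354459e-01,  6.96721222e-03, -3.21318380e-04,
       -1.19397621e+00, -2.58602895e-01]), 'joint_vel': array([ 2.40907106e-04, -2.23284015e-03,  3.53276758e-03,  1.05442102e-03,
       -1.07891773e-03, -6.76252430e-06]), 'joint_efforts': array([-6.03353892e-04, -3.92678475e+01,  1.88581592e+01,  4.18858320e+00,
       -3.39302780e-03,  5.70479813e-06]), 'position': array([6.24603223e+02, 1.49915278e-02, 2.44503530e+02]), 'ee_rot': array([-7.07064579e-01,  7.07148531e-01,  5.23042528e-04, -6.02246496e-04]), 'contact_force': array([-0.03904427,  0.37490703, -0.38123455]), 'wrist_torque': array([-0.00186122, -0.00635148, -0.02233599]), 'grasp_force': 0.0, 'gripper_width': 85.41717459501471}
```

View pics/scene0.png

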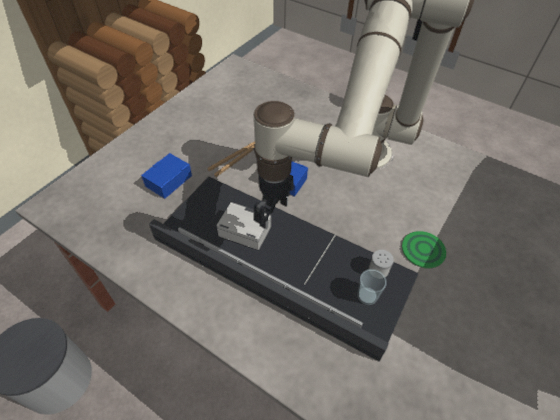

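View pics/side0.png

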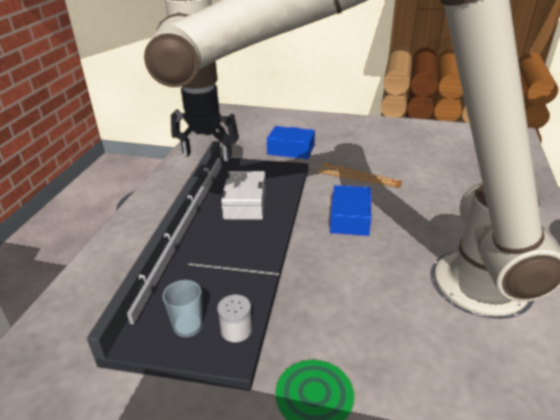

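View pics/wrist0.png

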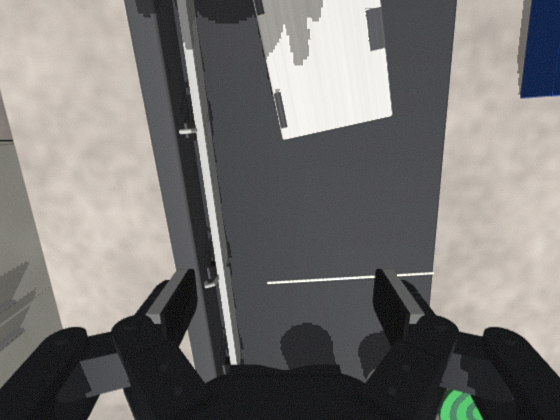

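The wrist picture shows the line from (268,283) to (433,273) and the box's left end edge (top) from (283,139) to (392,115), with the box yawed. The slab's near edge runs (457,0)–(433,273). The tumbler and tin sit beyond the line. I'll compute positions and enlarge the scene and side views around the box.

Run:
```python
from h import *
np.set_printoptions(precision=1,suppress=True)
a=onz('wrist0',268,283,30);b=onz('wrist0',433,273,30);print('line',a,b,np.linalg.norm(a-b),'yaw',np.arctan2((a-b)[1],(a-b)[0]))
e=onz('wrist0',457,0,30);f=onz('wrist0',433,273,30);print('near edge',e,f,np.arctan2(-(f-e)[0],(f-e)[1]))
c=onz('wrist0',283,139,90);d=onz('wrist0',392,115,90);print('box left end',c,d,np.linalg.norm(c-d),np.arctan2((c-d)[1],(c-d)[0]))
print('line side',onz('side0',189,264,30),onz('side0',278,273,30),'scene',onz('scene0',334,236,30),onz('scene0',306,283,30))
s=cv2.imread('pics/scene0.png')[190:320,150:430];d=cv2.imread('pics/side0.png')[150:350,100:320]
cv2.imwrite('pics/c1.png',cv2.resize(s,None,fx=2.8,fy=2.8,interpolation=2))
cv2.imwrite('pics/c2.png',cv2.resize(d,None,fx=3,fy=3,interpolation=2))
```

```text
line [645.2 126.1  30. ] [436.6 112.   30. ] 209.068861160371 yaw 0.0676338122550793
near edge [ 456.9 -184.    30. ] [436.6 112.   30. ] 0.06856570172716571
box left end [625.4 -57.   90. ] [528.8 -77.7  90. ] 98.86864192010304 0.2109368839548745
line side [643.7 125.1  30. ] [438.2 108.2  30. ] scene [448.5 110.3  30. ] [643.1 126.4  30. ]
```

View pics/c2.png

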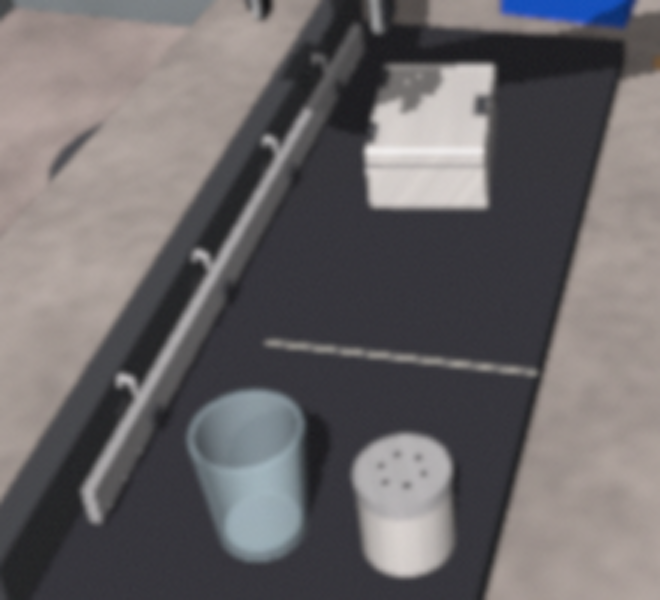

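>>> carry_out([
  [0.03,0,-0.02,36,32,0,-1],
  [0.06,0,-0.04,72,65,10,-1],
  [0.1,0,-0.068,108,97,30,-1],
  [0.1,0,-0.068,139,126,70,-1],
  [0.1,0,-0.068,139,126,120,-1],
])

```text
clock: 0.78
position: [497.4, -140.6, 125.5]
ee_rot: [0.729, -0.683, 0.036, -0.036]
contact_force: [0.1, -0.3, -0.1]
gripper_width: 0.4
grasp_force: 0.0
```

```bash
cat >> h.py <<'E'
U=np.array([.9977,.068,0]);V=np.array([-.068,.9977,0]);R0=np.array([436.6,112,0])
def slab(p): p=np.array(p)-R0; return np.array([p@U,p@V,p[2]])
E
python3 - <<'E'
from h import *
np.set_printoptions(precision=2,suppress=True)
s=read_state();r=R.from_quat(s['ee_rot']);print(s['position'],slab(s['position']),s['gripper_width'],s['contact_force'])
# slab-axis unit moves -> tool shifts
M=r.as_matrix().T
print('U',M@U,'V',M@V,'Z',M@[0,0,1])
snap('wrist','w1')
E
```

```text
[ 497.41 -140.63  125.54] [  43.5  -256.19  125.54] 0.4392186665694231 [ 0.12 -0.33 -0.14]
U [-0.   -0.99  0.1 ] V [-1.  0. -0.] Z [ 0.   -0.1  -0.99]
```

View pics/w1.png

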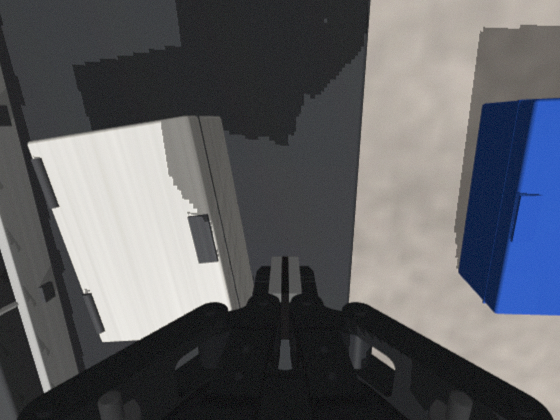

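The box's front right top corner shows at (192,117) and its near top edge runs to about (240,310). The closed fingers (270–300, 260) are clear of the front face. Next I lower and approach.

>>> carry_out([
  [0,0,0,0,3.2,31,-1],
  [0,0,0,0,6.3,62.5,-1],
  [0,0,0,0,-1,63,-1],
  [0,0,0,0,-8.7,64,-1],
  [0,0,0,0,-13.6,64.5,-1],
])

```text
clock: 1.45
position: [521.0, -137.6, 64.2]
ee_rot: [0.73, -0.681, 0.037, -0.037]
contact_force: [-1.0, 0.2, -0.1]
gripper_width: -0.1
grasp_force: 0.0
```

>>> carry_out([
  [0,0,0,0,-4,0.4,-1],
  [0,0,0,0,-8,0.8,-1],
  [0,0,0,0,-12,1.2,-1],
  [0,0,0,0,-16,1.6,-1],
  [0,0,0,0,-20,2,-1],
])

```text
clock: 2.08
position: [536.9, -136.7, 62.7]
ee_rot: [0.73, -0.682, 0.034, -0.034]
contact_force: [-5.8, -0.7, 7.4]
gripper_width: 0.4
grasp_force: 4.6
```

Run:
```python
from h import *
i=snap('side','s2')['color'][60:240,150:330]
cv2.imwrite('pics/c3.png',cv2.resize(i,None,fx=3.3,fy=3.3,interpolation=2))
s=read_state();print(slab(s['position']),s['contact_force'],s['wrist_torque'])
```

```text
[  83.93592938 -255.01298261   62.8030824 ] [-4.08924633 -0.62210524  4.22369721] [ 0.08633397  1.22709625 -0.01739982]
```

View pics/c3.png

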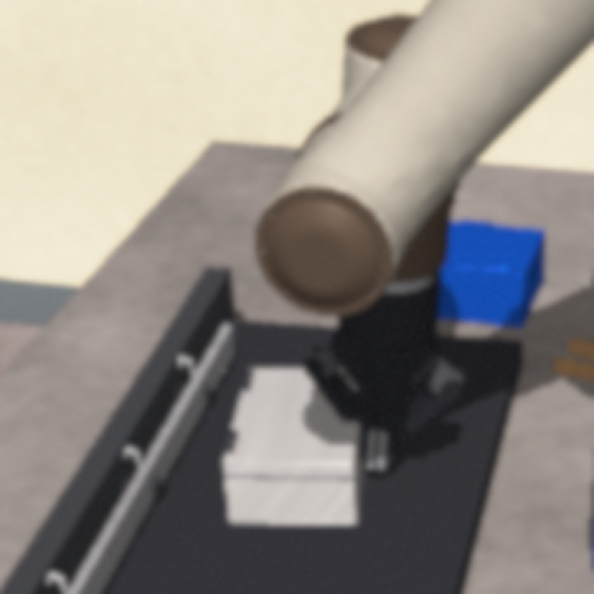

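The picture shows the gripper's knuckle overhanging the box's front top edge at about (340,385). A quarter turn about the tool axis will put the flat finger sides against the box instead, so I back off and turn.

>>> carry_out([
  [0,0,0,0,20,-2,-1],
  [0,0,0.18,0,40,-4,-1],
  [0,0,0.36,0,40,-4,-1],
  [0,0,0.54,0,40,-4,-1],
  [0,0,0.72,0,40,-4,-1],
])

```text
clock: 2.75
position: [499.1, -139.2, 62.7]
ee_rot: [-0.44, 0.896, -0.021, 0.046]
contact_force: [0.1, -0.4, 0.0]
gripper_width: 0.2
grasp_force: 0.0
```

>>> carry_out([
  [0,0,0.18,0,0,0,-1],
  [0,0,0.36,0,0,0,-1],
  [0,0,0.54,0,0,0,-1],
  [0,0,0.72,0,0,0,-1],
  [0,0,0.85,0,0,0,-1],
])

```text
clock: 3.38
position: [499.1, -139.2, 62.6]
ee_rot: [-0.032, 0.998, 0.0, 0.05]
contact_force: [-0.5, 0.3, -1.4]
gripper_width: 0.3
grasp_force: 0.0
```

```bash
cat > st.py <<'E'
from h import *
np.set_printoptions(precision=3,suppress=True)
s=read_state();r=R.from_quat(s['ee_rot']);M=r.as_matrix().T;f=s['contact_force']
print('t',s['clock'],'slab',slab(s['position']),'F slab',f@U,f@V,f[2],'j',s['joints'])
print('U',M@U,'V',M@V,'Z',M@[0,0,1])
E
python3 st.py
```

```text
t 3.375 slab [  45.31  -254.866   62.634] F slab -0.4985076487054003 0.33014879597229907 -1.3866464747301939 j [ 0.042  0.387 -0.546  0.002 -0.537 -1.55 ]
U [-0.995  0.004  0.1  ] V [ 0.004  1.    -0.003] Z [-0.1   -0.003 -0.995]
```

>>> carry_out([
  [0,0,0,-6,0,0.6,-1],
  [0,0,0,-12,0,1.2,-1],
  [0,0,0,-18,0,1.8,-1],
  [0,0,0,-24,0,2.4,-1],
  [0,0,0,-28,0,2.8,-1],
])

```text
clock: 4.0
position: [527.4, -137.2, 62.4]
ee_rot: [-0.035, 0.998, -0.0, 0.05]
contact_force: [-0.6, 0.3, -0.2]
gripper_width: 0.4
grasp_force: 0.0
```

>>> carry_out([
  [0,0,0,-3,0,0.3,-1],
  [0,0,0,-6,0,0.6,-1],
  [0,0,0,-9,0,0.9,-1],
  [0,0,0,-12,0,1.2,-1],
  [0,0,0,-15,0,1.5,-1],
])

```text
clock: 4.62
position: [540.7, -136.3, 62.2]
ee_rot: [-0.034, 0.998, 0.0, 0.048]
contact_force: [-4.3, -0.7, 2.9]
gripper_width: -0.1
grasp_force: 2.0
```

>>> carry_out([
  [0,0,0,-3,0,0.3,-1],
  [0,0,0,-6,0,0.6,-1],
  [0,0,0,-9,0,0.9,-1],
  [0,0,0,-12,0,1.2,-1],
  [0,0,0,-15,0,1.5,-1],
])

```text
clock: 5.25
position: [557.3, -135.1, 62.3]
ee_rot: [-0.034, 0.998, -0.0, 0.05]
contact_force: [-2.0, 0.5, -0.8]
gripper_width: 0.2
grasp_force: 0.8
```

>>> carry_out([
  [0,0,0,-2.5,0,0.25,-1],
  [0,0,0,-5,0,0.5,-1],
  [0,0,0,-7.5,0,0.75,-1],
  [0,0,0,-10,0,1.0,-1],
  [0,0,0,-12,0,1.2,-1],
])

```text
clock: 5.88
position: [569.2, -134.4, 62.5]
ee_rot: [-0.034, 0.998, -0.0, 0.05]
contact_force: [-0.4, 0.8, -1.2]
gripper_width: 0.0
grasp_force: 0.7
```

>>> carry_out([
  [0,0,0,-1.5,0,0.15,-1],
  [0,0,0,-3,0,0.3,-1],
  [0,0,0,-4.5,0,0.45,-1],
  [0,0,0,-6,0,0.6,-1],
  [0,0,0,-7.5,0,0.75,-1],
])

```text
clock: 6.5
position: [576.6, -133.8, 62.5]
ee_rot: [-0.034, 0.998, -0.0, 0.05]
contact_force: [-1.3, 0.8, -1.5]
gripper_width: 0.6
grasp_force: 0.7
```

```bash
python3 st.py
python3 - <<'E'
from h import *
snap('wrist','w3')
E
```

```text
t 6.5 slab [ 122.994 -254.789   62.476] F slab -1.2215253421080428 0.9249584475735267 -1.4810668511517973 j [ 0.046  0.483 -0.365  0.002 -0.623 -1.549]
U [-0.995 -0.001  0.1  ] V [-0.001  1.    -0.003] Z [-0.1   -0.003 -0.995]
```

View pics/w3.png

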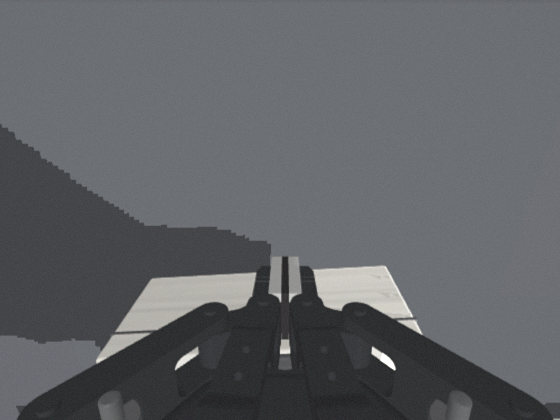

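The box's lower front edge runs (152,280)–(387,266), so it still has a small yaw. The fingers at (285,260) push near its middle. I continue gently.

>>> carry_out([
  [0,0,0,-1.2,0,0.12,-1],
  [0,0,0,-2.4,0,0.24,-1],
  [0,0,0,-3.6,0,0.36,-1],
  [0,0,0,-4.8,0,0.48,-1],
  [0,0,0,-6,0,0.6,-1],
])

```text
clock: 7.18
position: [582.6, -133.4, 62.5]
ee_rot: [-0.034, 0.998, -0.0, 0.05]
contact_force: [-1.4, 0.0, -1.3]
gripper_width: -0.3
grasp_force: 0.8
```

>>> carry_out([
  [0,0,0,-1,0,0.1,-1],
  [0,0,0,-2,0,0.2,-1],
  [0,0,0,-3,0,0.3,-1],
  [0,0,0,-4,0,0.4,-1],
  [0,0,0,-5,0,0.5,-1],
])

```text
clock: 7.8
position: [587.7, -133.1, 62.5]
ee_rot: [-0.034, 0.998, -0.0, 0.05]
contact_force: [-2.8, 0.8, -0.6]
gripper_width: -0.1
grasp_force: 0.8
```

>>> carry_out([
  [0,0,0,-0.8,0,0.08,-1],
  [0,0,0,-1.6,0,0.16,-1],
  [0,0,0,-2.4,0,0.24,-1],
  [0,0,0,-3.2,0,0.32,-1],
  [0,0,0,-4,0,0.4,-1],
])

```text
clock: 8.43
position: [591.4, -132.8, 62.4]
ee_rot: [-0.034, 0.998, -0.0, 0.05]
contact_force: [-3.2, 0.8, 0.9]
gripper_width: -0.5
grasp_force: 1.5
```

>>> carry_out([
  [0,0,0,-0.7,0,0.07,-1],
  [0,0,0,-1.4,0,0.14,-1],
  [0,0,0,-2.1,0,0.21,-1],
  [0,0,0,-2.8,0,0.28,-1],
  [0,0,0,-3.5,0,0.35,-1],
])

```text
clock: 9.05
position: [592.3, -132.6, 62.3]
ee_rot: [-0.034, 0.998, 0.0, 0.047]
contact_force: [-9.7, 2.2, 6.3]
gripper_width: 0.0
grasp_force: 4.7
```

>>> carry_out([
  [0,0,0,-0.4,0,0.04,-1],
  [0,0,0,-0.6,0,0.06,-1],
  [0,0,0,-0.6,0,0.06,-1],
  [0,0,0,-0.6,0,0.06,-1],
])

```text
clock: 9.55
position: [592.4, -132.6, 62.3]
ee_rot: [-0.034, 0.998, 0.0, 0.046]
contact_force: [-9.7, 2.3, 6.4]
gripper_width: -0.1
grasp_force: 4.9
```

```bash
python3 st.py
python3 - <<'E'
from h import *
i=snap('wrist','w4')['color']
s=snap('side','s4')['color'][100:300,140:320]; c=snap('scene','c4')['color'][170:300,170:400]
o=np.zeros((600,800,3),np.uint8)
o[:300,:400]=cv2.resize(i,(400,300)); o[:600,400:]=cv2.resize(s,(400,600) if 0 else (400,600)); o[300:526,:400]=cv2.resize(c,(400,226))
cv2.imwrite('pics/m4.png',o)
E
```

```text
t 9.55 slab [ 138.763 -254.628   62.331] F slab -9.477887373423085 2.9755644610376124 6.402813135384523 j [ 0.047  0.505 -0.321  0.001 -0.652 -1.55 ]
U [-0.996 -0.     0.093] V [-0.     1.    -0.003] Z [-0.093 -0.003 -0.996]
```

View pics/m4.png

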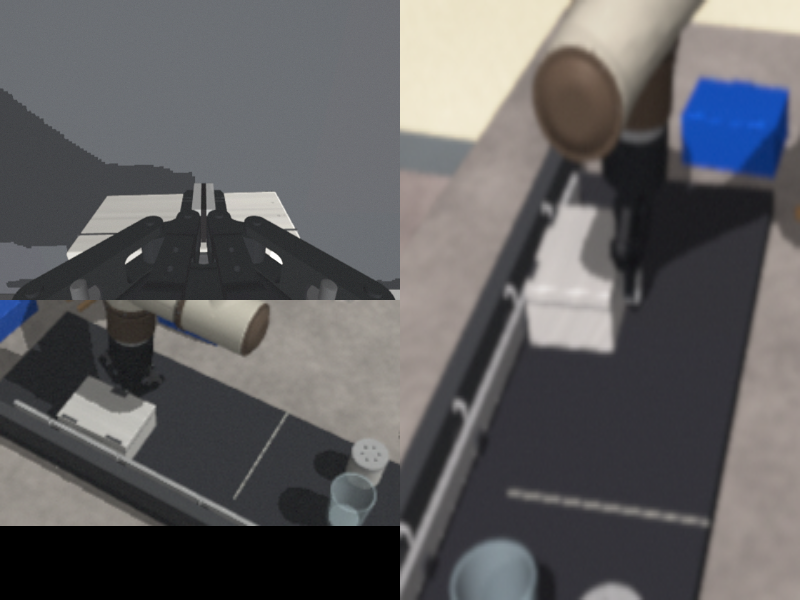

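The top left picture shows the box's lower front edge at about (107,197)–(274,191), so a small yaw may remain. I fit that edge numerically.

```bash
cat > edge.py <<'E'
from h import *
import sys
def front(n,r0=200,r1=330,cols=None):
    g=cv2.cvtColor(cv2.imread(f'pics/{n}.png'),6).astype(float)
    pts=[]
    for u in list(range(165,240,3))+list(range(330,375,3)):
        d=np.diff(cv2.GaussianBlur(g[r0:r1,u:u+1],(1,5),0)[:,0]); k=np.argmax(d)
        if d[k]>12: pts.append((u,r0+k+.5))
    vx,vy,x,y=cv2.fitLine(np.array(pts,np.float32),cv2.DIST_HUBER,0,.01,.01).ravel()
    res=[abs(q-(y+(p-x)*vy/vx)) for p,q in pts]
    P=[slab(onz(n,p,y+(p-x)*vy/vx,30)) for p in(165,375)]
    d=P[1]-P[0]; print(n,len(pts),'res',np.median(res),P, 'yaw', np.arctan2(-d[0],d[1])); 
if __name__=='__main__': [front(a) for a in sys.argv[1:]]
E
python3 edge.py w3 w4
```

```text
w3 40 res 0.2554168701171875 [array([ 141.27709483, -326.55080467,   30.        ]), array([ 132.87686997, -200.652395  ,   30.        ])] yaw 0.06662349855050533
w4 40 res 0.236419677734375 [array([ 153.80440248, -325.78381044,   30.        ]), array([ 150.12185467, -200.31532509,   30.        ])] yaw 0.02934195714022146
```

>>> carry_out([
  [0,0,0,5,0,-0.5,-1],
  [0,0,0,8,0,-0.8,-1],
  [0,0,0,8,18,-0.8,-1],
  [0,0,0,8,35,-0.8,-1],
  [0,0,0,6,35,-0.6,-1],
])

```text
clock: 10.32
position: [587.6, -96.2, 62.6]
ee_rot: [-0.036, 0.998, 0.0, 0.05]
contact_force: [0.2, 0.8, 0.4]
gripper_width: -0.0
grasp_force: 0.0
```

>>> carry_out([
  [0,0,0,-1,0,0.1,-1],
  [0,0,0,-2,0,0.2,-1],
  [0,0,0,-3,0,0.3,-1],
  [0,0,0,-3.7,0,0.37,-1],
  [0,0,0,-4.4,0,0.44,-1],
])

```text
clock: 10.95
position: [591.7, -97.8, 62.1]
ee_rot: [-0.034, 0.998, -0.0, 0.05]
contact_force: [-1.6, 1.4, -0.7]
gripper_width: -0.0
grasp_force: 0.8
```

```bash
python3 st.py
```

```text
t 10.95 slab [ 140.458 -219.908   62.126] F slab -1.4834430051148417 1.49214172773547 -0.7338820442142195 j [ 0.109  0.493 -0.351  0.013 -0.628 -1.622]
U [-0.995 -0.     0.1  ] V [-0.001  1.    -0.003] Z [-0.1   -0.003 -0.995]
```

>>> carry_out([
  [0,0,0,-0.6,0,0.06,-1],
  [0,0,0,-1.2,0,0.12,-1],
  [0,0,0,-1.8,0,0.18,-1],
  [0,0,0,-2.3,0,0.23,-1],
  [0,0,0,-2.8,0,0.28,-1],
])

```text
clock: 11.58
position: [592.6, -97.8, 62.1]
ee_rot: [-0.034, 0.998, -0.0, 0.048]
contact_force: [-7.5, 0.8, 4.7]
gripper_width: 0.0
grasp_force: 3.7
```

```bash
python3 st.py
```

```text
t 11.575 slab [ 141.362 -219.9     62.094] F slab -7.3846554494399905 1.3320608413206632 4.703360178964854 j [ 0.109  0.496 -0.345  0.012 -0.635 -1.621]
U [-0.995 -0.     0.095] V [-0.     1.    -0.003] Z [-0.095 -0.003 -0.995]
```

>>> carry_out([
  [0,0,0,6,0,-0.6,-1],
  [0,0,0,8,-10,-0.8,-1],
  [0,0,0,8,-42,-0.8,-1],
  [0,0,0,5,-42,-0.5,-1],
  [0,0,0,3,-42,-0.3,-1],
])

```text
clock: 12.2
position: [595.0, -140.0, 62.7]
ee_rot: [-0.034, 0.998, -0.0, 0.05]
contact_force: [-2.0, -1.7, -0.1]
gripper_width: -0.0
grasp_force: 1.2
```

>>> carry_out([
  [0,0,0,-1,0,0.1,-1],
  [0,0,0,-1.6,0,0.16,-1],
  [0,0,0,-2.2,0,0.22,-1],
  [0,0,0,-2.8,0,0.28,-1],
  [0,0,0,-3.2,0,0.32,-1],
])

```text
clock: 12.82
position: [595.1, -139.4, 62.3]
ee_rot: [-0.034, 0.998, 0.0, 0.047]
contact_force: [-7.9, -0.6, 5.1]
gripper_width: -0.5
grasp_force: 3.8
```

```bash
python3 st.py;python3 - <<'E'
from h import *
snap('wrist','w5')
E
python3 edge.py w5
```

```text
t 12.825 slab [ 141.078 -261.599   62.299] F slab -7.928030736350712 -0.08515466323779868 5.111794768091769 j [ 0.034  0.51  -0.311 -0.    -0.655 -1.536]
U [-0.996 -0.     0.094] V [-0.001  1.    -0.003] Z [-0.094 -0.003 -0.996]
w5 40 res 0.09368896484375 [array([ 153.57521955, -332.35222376,   30.        ]), array([ 154.26070705, -207.09016406,   30.        ])] yaw -0.005472372550481429
```

>>> carry_out([
  [0,0,0,-0.5,0,0.05,-1],
  [0,0,0,-1.1,0,0.1,-1],
  [0,0,0,-1.1,0,0.1,-1],
  [0,0,0,-1.1,0,0.1,-1],
])

```text
clock: 13.38
position: [595.3, -139.4, 62.3]
ee_rot: [-0.034, 0.998, 0.0, 0.046]
contact_force: [-9.6, -0.2, 7.2]
gripper_width: 0.2
grasp_force: 4.6
```

```bash
python3 st.py
```

```text
t 13.375 slab [ 141.261 -261.595   62.304] F slab -9.591644826910994 0.48293268106655196 7.247287137444596 j [ 0.034  0.511 -0.309 -0.    -0.658 -1.536]
U [-0.996 -0.     0.093] V [-0.     1.    -0.003] Z [-0.093 -0.003 -0.996]
```

>>> carry_out([
  [0,0,0,-0.5,0,0,-1],
  [0,0,0,-1.0,0,0,-1],
  [0,0,0,-1.0,0,-0.5,-1],
  [0,0,0,-1.0,0,-1,-1],
  [0,0,0,-1.0,0,-1,-1],
])

```text
clock: 14.0
position: [595.5, -139.3, 62.4]
ee_rot: [-0.034, 0.998, 0.0, 0.045]
contact_force: [-8.6, -1.0, 3.7]
gripper_width: -0.3
grasp_force: 4.2
```

```bash
python3 st.py
```

```text
t 14.0 slab [ 141.49  -261.572   62.409] F slab -8.645856853091587 -0.4616981615237745 3.6741312087381486 j [ 0.034  0.512 -0.307 -0.001 -0.661 -1.536]
U [-0.996  0.     0.091] V [-0.     1.    -0.003] Z [-0.091 -0.003 -0.996]
```

>>> carry_out([
  [0,0,0,-0.6,0,-0.5,-1],
  [0,0,0,-1.2,0,-0.8,-1],
  [0,0,0,-1.5,0,-0.8,-1],
  [0,0,0,-1.5,0,-0.8,-1],
  [0,0,0,-1.5,0,-0.8,-1],
])

```text
clock: 14.62
position: [595.8, -139.3, 62.5]
ee_rot: [-0.034, 0.998, 0.0, 0.044]
contact_force: [-8.9, -2.2, 1.0]
gripper_width: -0.3
grasp_force: 4.5
```

```bash
python3 st.py
```

```text
t 14.625 slab [ 141.732 -261.57    62.499] F slab -9.000440565527223 -1.6342460777197352 1.0009312359167486 j [ 0.034  0.513 -0.304 -0.001 -0.666 -1.537]
U [-0.996  0.001  0.088] V [ 0.001  1.    -0.002] Z [-0.088 -0.002 -0.996]
```

>>> carry_out([
  [0,0,0,15,0,-2,-1],
  [0,0,-0.1,30,0,-22,-1],
  [0,0,-0.28,28,-20,-60,-1],
  [0,0,-0.46,24,-60,-85,-1],
  [0,0,-0.64,20,-100,-85,-1],
])

```text
clock: 15.25
position: [582.3, -241.4, 151.7]
ee_rot: [-0.35, 0.935, -0.019, 0.052]
contact_force: [0.2, -0.4, -0.5]
gripper_width: -0.1
grasp_force: 0.0
```

>>> carry_out([
  [0,0,-0.18,0,0,0,-1],
  [0,0,-0.36,0,0,0,-1],
  [0,0,-0.54,0,0,0,-1],
  [0,0,-0.72,0,0,0,-1],
  [0,0,-0.9,0,0,0,-1],
])

```text
clock: 15.88
position: [580.5, -240.3, 148.2]
ee_rot: [0.722, -0.69, 0.036, -0.037]
contact_force: [-0.0, 0.0, 0.0]
gripper_width: 0.3
grasp_force: 0.0
```

```bash
python3 st.py;python3 - <<'E'
from h import *
s=read_state();r=R.from_quat(s['ee_rot'])
# desired tool: z=down+.05U+.1V, y=-U
z=np.array([0,0,-1])+.05*U+.1*V; z/=np.linalg.norm(z); x=np.cross(-U,z);x/=np.linalg.norm(x);y=np.cross(z,x)
D=np.column_stack([x,y,z]); print('turn',(r.inv()*R.from_matrix(D)).as_rotvec())
t=R0+200*U-375*V+np.array([0,0,150]); print('shift',r.inv().apply(t-s['position']),'down80',r.inv().apply([0,0,-86]))
snap('wrist','w6')
E
```

```text
t 15.875 slab [ 119.659 -361.262  148.245] F slab -0.031956439568788984 0.044882832601341245 0.005616662428870194 j [-0.144  0.43  -0.177 -0.023 -0.862  0.203]
U [-0.023 -0.994  0.104] V [-1.     0.023 -0.004] Z [ 0.002 -0.104 -0.995]
turn [-0.05524426 -0.10284547 -0.01561419]
shift [ 11.86233155 -80.39184197   6.6342553 ] down80 [-0.14330892  8.91542409 85.53651078]
```

View pics/w6.png

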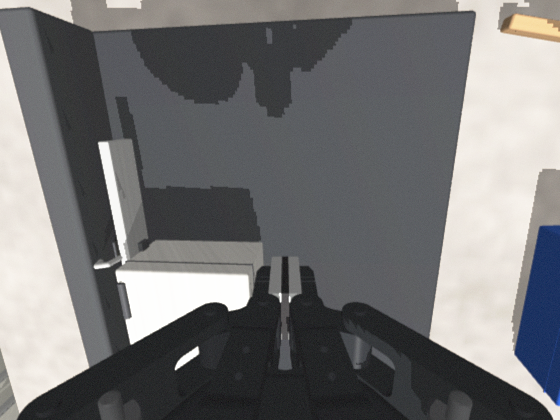

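The box sits against the bar. Its right end's lower edge runs (150,241)–(263,242) and its top edge (118,262)–(252,264).

Run:
```python
from h import *
np.set_printoptions(precision=1,suppress=True)
for u,v,z in((150,241,30),(263,242,30),(118,262,90),(252,264,90)): print(slab(onz('w6',u,v,z)))
```

```text
[ 258.1 -331.2   30. ]
[ 151.9 -332.4   30. ]
[ 248.2 -339.9   90. ]
[ 148.8 -341.3   90. ]
```

>>> carry_out([
  [-0.02,-0.04,-0.01,8,-30,0,-1],
  [-0.05,-0.1,-0.016,12,-60,0,-1],
  [-0.05,-0.1,-0.016,12,-80,6.6,-1],
  [-0.05,-0.1,-0.016,12,-77,40,-1],
  [-0.05,-0.1,-0.016,12,-74,65,-1],
])

```text
clock: 16.55
position: [660.8, -249.1, 89.2]
ee_rot: [0.726, -0.686, -0.018, -0.053]
contact_force: [0.2, -0.1, 0.4]
gripper_width: 0.3
grasp_force: 0.0
```

```bash
python3 st.py
```

```text
t 16.55 slab [ 199.109 -375.505   89.152] F slab 0.15518152856288198 -0.13018850759494843 0.43877904557792835 j [-0.178  0.645  0.087 -0.129 -0.988  0.305]
U [-0.009 -0.999  0.054] V [-0.995  0.014  0.097] Z [-0.098 -0.052 -0.994]
```

>>> carry_out([
  [0,0,0,1.2,0.7,13,-1],
  [0,0,0,2.4,1.3,25,-1],
  [0,0,0,-5,1.4,25.8,-1],
  [0,0,0,-12,1.5,26.5,-1],
  [0,0,0,-17,1.6,27,-1],
])

```text
clock: 17.18
position: [659.2, -229.4, 66.2]
ee_rot: [0.727, -0.685, -0.017, -0.053]
contact_force: [-0.3, -0.2, -0.6]
gripper_width: 0.1
grasp_force: 0.0
```

>>> carry_out([
  [0,0,0,-3,0,0.3,-1],
  [0,0,0,-6,0,0.6,-1],
  [0,0,0,-9,0,0.9,-1],
  [0,0,0,-12,0.1,1.2,-1],
  [0,0,0,-15,0.2,1.5,-1],
])

```text
clock: 17.8
position: [657.6, -215.4, 65.0]
ee_rot: [0.726, -0.685, -0.018, -0.052]
contact_force: [-0.5, -2.9, 0.6]
gripper_width: 0.2
grasp_force: 1.1
```

```bash
python3 st.py
```

```text
t 17.8 slab [ 198.262 -341.717   65.037] F slab -0.7077341465241571 -2.8920010893654347 0.6161069264022446 j [-0.13   0.648  0.024 -0.133 -0.918  0.268]
U [-0.007 -0.999  0.052] V [-0.995  0.012  0.097] Z [-0.097 -0.051 -0.994]
```

>>> carry_out([
  [0,0,0,-6,0.05,0.58,-1],
  [0,0,0,-12,0.1,1.16,-1],
  [0,0,0,-18,0.15,1.74,-1],
  [0,0,0,-24,0.2,2.3,-1],
  [0,0,0,-30,0.25,2.9,-1],
])

```text
clock: 18.42
position: [655.6, -184.5, 65.0]
ee_rot: [0.727, -0.685, -0.018, -0.052]
contact_force: [0.0, -1.5, 0.4]
gripper_width: 0.1
grasp_force: 1.2
```

>>> carry_out([
  [0,0,0,-6,0.05,0.58,-1],
  [0,0,0,-12,0.1,1.16,-1],
  [0,0,0,-18,0.15,1.74,-1],
  [0,0,0,-24,0.2,2.3,-1],
  [0,0,0,-30,0.25,2.9,-1],
])

```text
clock: 19.05
position: [653.6, -154.5, 65.0]
ee_rot: [0.727, -0.685, -0.018, -0.052]
contact_force: [0.5, -2.1, 0.0]
gripper_width: -0.1
grasp_force: 1.1
```

>>> carry_out([
  [0,0,0,-6,0.05,0.58,-1],
  [0,0,0,-12,0.1,1.16,-1],
  [0,0,0,-18,0.15,1.74,-1],
  [0,0,0,-24,0.2,2.3,-1],
  [0,0,0,-30,0.25,2.9,-1],
])

```text
clock: 19.68
position: [651.6, -124.4, 65.0]
ee_rot: [0.727, -0.685, -0.018, -0.052]
contact_force: [-0.2, -0.9, -0.6]
gripper_width: 0.3
grasp_force: 1.0
```

```bash
python3 st.py
```

```text
t 19.675 slab [ 198.464 -250.449   65.027] F slab -0.2703732305643467 -0.9204219045675779 -0.6274660843323709 j [ 0.008  0.603 -0.068 -0.133 -0.858  0.136]
U [-0.006 -0.999  0.052] V [-0.995  0.011  0.098] Z [-0.098 -0.051 -0.994]
```

>>> carry_out([
  [0,0,0,-6,0.05,0.58,-1],
  [0,0,0,-12,0.1,1.16,-1],
  [0,0,0,-18,0.15,1.74,-1],
  [0,0,0,-24,0.2,2.3,-1],
  [0,0,0,-30,0.25,2.9,-1],
])

```text
clock: 20.3
position: [649.7, -94.2, 65.1]
ee_rot: [0.727, -0.685, -0.018, -0.052]
contact_force: [0.8, -2.7, -1.9]
gripper_width: -0.4
grasp_force: 0.9
```

>>> carry_out([
  [0,0,0,-6,0.05,0.58,-1],
  [0,0,0,-12,0.1,1.16,-1],
  [0,0,0,-18,0.15,1.74,-1],
  [0,0,0,-24,0.2,2.3,-1],
  [0,0,0,-30,0.25,2.9,-1],
])

```text
clock: 20.92
position: [647.7, -64.2, 65.1]
ee_rot: [0.727, -0.685, -0.018, -0.052]
contact_force: [0.2, -1.3, -1.2]
gripper_width: -0.0
grasp_force: 0.7
```

>>> carry_out([
  [0,0,0,-5,0.05,0.5,-1],
  [0,0,0,-10,0.1,1.0,-1],
  [0,0,0,-14,0.15,1.4,-1],
  [0,0,0,-18,0.2,1.8,-1],
  [0,0,0,-20,0.2,2,-1],
])

```text
clock: 21.55
position: [646.5, -44.3, 65.1]
ee_rot: [0.727, -0.685, -0.018, -0.052]
contact_force: [-0.1, -1.0, -1.2]
gripper_width: -0.3
grasp_force: 0.7
```

```bash
python3 st.py
python3 - <<'E'
from h import *
a=snap('scene','c7')['color'][190:310,200:400]; b=snap('side','s7')['color'][160:300,170:310]; snap('wrist','w7')
o=np.zeros((600,800,3),np.uint8)
o[:240,:400]=cv2.resize(a,(400,240),interpolation=2); o[:400,400:]=cv2.resize(b,(400,400),interpolation=2)
o[240:540,:400]=cv2.resize(cv2.imread('pics/w7.png'),(400,300)); cv2.imwrite('pics/m7.png',o)
E
```

```text
t 21.55 slab [ 198.743 -170.254   65.135] F slab -0.2139984419779786 -0.9674674065593255 -1.2433731940512633 j [ 0.136  0.577 -0.122 -0.129 -0.818  0.008]
U [-0.006 -0.999  0.052] V [-0.995  0.011  0.097] Z [-0.098 -0.051 -0.994]
```

```bash
cat > rect.py <<'E'
from h import *
import sys
def proj(n,P):
    c=json.load(open(f'pics/{n}.json')); q=R.from_quat(c['orientation']).inv().apply(np.array(P)-c['position']); q=q@np.array(c['mtx']).T
    return (q[:,:2]/q[:,2:]).astype(np.float32)
def rect(n,u0=130,u1=215,v0=-60,v1=40,k=4):
    S=np.array([(u,v) for u in(u0,u1) for v in(v0,v1)],np.float32)
    I=proj(n,[R0+u*U+v*V+np.array([0,0,30]) for u,v in S])
    D=np.float32([((v-v0)*k,(u-u0)*k) for u,v in S])
    return cv2.warpPerspective(cv2.imread(f'pics/{n}.png'),cv2.getPerspectiveTransform(I,D),((v1-v0)*k,(u1-u0)*k),flags=cv2.INTER_CUBIC)
if __name__=='__main__':
    ims=[]
    for n in sys.argv[1:]:
        im=rect(n);g=cv2.cvtColor(im,6).astype(float);ims+=[im,np.full((8,im.shape[1],3),(0,0,255),np.uint8)]
        for a,b in((160,180),(180,200)):
            p=g[(a-130)*4:(b-130)*4].mean(0); print(n,a,b,p[::8].astype(int).tolist())
    o=np.vstack(ims); cv2.imwrite('pics/rect.png',cv2.resize(o,None,fx=1.5,fy=1.5) if o.shape[0]<400 else o)
E
python3 rect.py s7 c7; python3 -c "
import json
for n in('s7','c7','w7'):print(json.load(open(f'pics/{n}.json'))['position'])"
```

```text
s7 160 180 [157, 161, 165, 168, 171, 174, 177, 180, 184, 188, 191, 193, 195, 196, 197, 197, 198, 197, 194, 185, 167, 139, 105, 76, 59, 59, 72, 91, 110, 120, 114, 95, 73, 58, 53, 52, 51, 52, 52, 52, 52, 52, 52, 52, 51, 51, 51, 52, 52, 52]
s7 180 200 [197, 198, 198, 198, 198, 198, 197, 197, 197, 197, 197, 197, 197, 197, 197, 197, 197, 197, 193, 185, 166, 139, 105, 76, 59, 59, 71, 91, 110, 120, 114, 95, 74, 58, 52, 51, 51, 52, 52, 52, 51, 51, 52, 52, 52, 52, 52, 52, 52, 52]
c7 160 180 [187, 186, 186, 187, 186, 186, 186, 186, 187, 187, 187, 188, 191, 186, 163, 142, 142, 150, 154, 150, 125, 87, 60, 54, 55, 53, 55, 87, 125, 116, 81, 55, 54, 56, 56, 55, 55, 56, 55, 54, 55, 56, 55, 55, 56, 56, 55, 56, 55, 55]
c7 180 200 [187, 187, 187, 188, 188, 188, 188, 187, 188, 189, 189, 189, 194, 185, 160, 140, 140, 148, 152, 150, 128, 90, 61, 54, 56, 54, 56, 92, 135, 124, 82, 54, 54, 56, 55, 54, 56, 57, 56, 55, 55, 56, 56, 54, 55, 55, 56, 55, 55, 55]
[231.49184949413612, 867.3053130917019, 758.6308054214588]
[1195.4082210703252, 394.4271999212886, 1120.3783636095213]
[644.96034178479, -133.50892459046597, 186.5422789128899]
```

>>> carry_out([
  [0,0,0,-4,0.05,0.4,-1],
  [0,0,0,-8,0.1,0.8,-1],
  [0,0,0,-11,0.1,1.1,-1],
  [0,0,0,-13,0.15,1.3,-1],
  [0,0,0,-14,0.15,1.4,-1],
])

```text
clock: 22.32
position: [645.7, -30.5, 65.3]
ee_rot: [0.727, -0.685, -0.018, -0.052]
contact_force: [0.4, -3.1, 1.3]
gripper_width: 0.2
grasp_force: 1.5
```

```bash
python3 st.py
cat > gap.py <<'E'
from rect import *
def gap(n,a,b):
    g=cv2.cvtColor(rect(n),6).astype(float);p=cv2.GaussianBlur(g,(1,1),0)[(a-130)*4:(b-130)*4].mean(0);v=-60+np.arange(len(p))/4
    m=(v>-40); k=np.argmax((p<100)&(np.arange(len(p))>100)); e=v[k]
    return e,p
def run(tag):
    for c in('side','scene'):
        n=c+tag; snap(c,n)
        for a,b in((160,180),(180,200)):
            e,p=gap(n,a,b); print(n,a,b,'edge100',e, p[120:280:4].astype(int).tolist())
import sys; run(sys.argv[1])
E
python3 gap.py A
```

```text
t 22.325 slab [ 198.926 -156.408   65.334] F slab 0.21592664921485363 -3.078576089414524 1.3479749043088145 j [ 0.159  0.573 -0.128 -0.127 -0.812 -0.015]
U [-0.006 -0.999  0.052] V [-0.995  0.011  0.097] Z [-0.098 -0.051 -0.994]
sideA 160 180 edge100 2.0 [185, 187, 189, 190, 191, 192, 193, 194, 195, 195, 196, 196, 196, 196, 197, 197, 197, 197, 197, 196, 194, 191, 188, 183, 176, 169, 161, 153, 144, 134, 122, 109, 96, 85, 73, 64, 58, 54, 52, 52]
sideA 180 200 edge100 1.75 [197, 197, 197, 197, 197, 197, 197, 197, 197, 197, 197, 197, 197, 197, 197, 197, 197, 197, 197, 196, 194, 191, 187, 182, 175, 168, 160, 152, 143, 133, 122, 109, 96, 84, 73, 64, 58, 54, 53, 52]
sceneA 160 180 edge100 -1.0 [187, 187, 187, 186, 186, 186, 187, 188, 191, 192, 190, 182, 169, 156, 146, 140, 140, 144, 147, 151, 153, 153, 150, 146, 144, 144, 141, 132, 117, 98, 78, 63, 55, 53, 54, 55, 55, 56, 56, 57]
sceneA 180 200 edge100 -0.75 [188, 188, 188, 188, 188, 187, 188, 189, 192, 193, 190, 181, 168, 155, 145, 139, 140, 143, 147, 150, 152, 151, 148, 144, 143, 146, 146, 139, 124, 103, 82, 65, 55, 52, 53, 54, 55, 56, 56, 56]
```

>>> carry_out([
  [0,0,0,-0.5,0,0.05,-1],
  [0,0,0,-1.0,0,0.1,-1],
  [0,0,0,-1.2,0,0.12,-1],
  [0,0,0,-1.2,0,0.12,-1],
])

```text
clock: 22.92
position: [645.6, -29.5, 65.3]
ee_rot: [0.727, -0.685, -0.018, -0.052]
contact_force: [-0.0, -3.7, 2.2]
gripper_width: -0.2
grasp_force: 1.8
```

```bash
python3 st.py; python3 gap.py B
```

```text
t 22.925 slab [ 198.903 -155.344   65.251] F slab -0.2765142648200927 -3.66348304477388 2.1980780742120607 j [ 0.161  0.573 -0.129 -0.127 -0.811 -0.017]
U [-0.006 -0.999  0.052] V [-0.995  0.011  0.097] Z [-0.098 -0.051 -0.994]
sideB 160 180 edge100 2.25 [183, 185, 187, 188, 190, 191, 192, 193, 194, 194, 195, 195, 196, 197, 197, 197, 197, 197, 197, 197, 197, 196, 195, 193, 189, 184, 178, 169, 158, 145, 131, 116, 101, 87, 75, 65, 58, 54, 52, 52]
sideB 180 200 edge100 2.25 [197, 197, 197, 197, 197, 197, 197, 197, 197, 197, 197, 197, 197, 197, 197, 197, 197, 197, 197, 197, 197, 196, 195, 193, 189, 184, 177, 168, 158, 145, 131, 116, 101, 87, 75, 65, 58, 54, 52, 52]
sceneB 160 180 edge100 -0.75 [187, 187, 187, 187, 186, 186, 186, 186, 188, 190, 192, 189, 180, 168, 154, 143, 137, 137, 141, 145, 149, 150, 152, 156, 162, 164, 160, 146, 126, 103, 81, 64, 56, 54, 55, 55, 55, 54, 55, 55]
sceneB 180 200 edge100 -0.75 [189, 188, 188, 188, 188, 188, 188, 188, 189, 191, 193, 191, 182, 170, 157, 147, 142, 142, 145, 148, 150, 151, 152, 154, 159, 164, 162, 150, 130, 105, 81, 64, 55, 53, 54, 55, 54, 54, 55, 55]
```

>>> carry_out([
  [0,0,0,15,0,-1.5,-1],
  [0,0,0,30,4,-30,-1],
  [0,0,0.18,30,30,-70,-1],
  [0,0,0.36,12,65,-88,-1],
  [0,0,0.54,-20,95,-88,-1],
])

```text
clock: 23.65
position: [545.1, -24.1, 150.9]
ee_rot: [-0.514, 0.856, 0.032, 0.047]
contact_force: [0.3, 0.5, 0.4]
gripper_width: -0.4
grasp_force: 0.0
```

>>> carry_out([
  [0,0,0.18,0,0,0,-1],
  [0,0,0.36,0,0,0,-1],
  [0,0,0.54,0,0,0,-1],
  [0,0,0.72,0,0,0,-1],
  [0,0,0.9,0,0,0,-1],
])

```text
clock: 24.28
position: [545.1, -23.7, 149.1]
ee_rot: [-0.091, 0.994, 0.049, 0.027]
contact_force: [0.0, 0.7, 0.3]
gripper_width: 0.1
grasp_force: 0.0
```

```bash
python3 st.py;python3 - <<'E'
from h import *
np.set_printoptions(precision=3,suppress=True)
s=read_state();r=R.from_quat(s['ee_rot'])
z=np.array([0,0,-1])+.1*U; z/=np.linalg.norm(z); x=-U-(-U@z)*z;x/=np.linalg.norm(x);y=np.cross(z,x)
print('turn',(r.inv()*R.from_matrix(np.column_stack([x,y,z]))).as_rotvec())
for h in (150,63): print('shift',r.inv().apply(R0+110*U-70.5*V+np.array([0,0,h])-s['position']))
E
```

```text
t 24.275 slab [  99.049 -142.785  149.138] F slab 0.0620861247019324 0.7420619486695401 0.30227672648698267 j [ 0.203  0.328 -0.304 -0.118 -0.879 -1.517]
U [-0.992 -0.117  0.051] V [-0.112  0.989  0.098] Z [-0.062  0.092 -0.994]
turn [ 0.101 -0.043  0.11 ]
shift [-19.007  70.269   6.815]
shift [-13.643  62.266  93.28 ]
```

>>> carry_out([
  [0.05,-0.02,0.05,-8,30,3,-1],
  [0.101,-0.043,0.11,-17,66,15,-1],
  [0.101,-0.043,0.11,-17,66,45,-1],
  [0.101,-0.043,0.11,-14,62.5,85,-1],
  [0.101,-0.043,0.11,-13.6,62.3,93.3,-1],
])

```text
clock: 24.9
position: [549.1, 48.4, 60.7]
ee_rot: [-0.037, 0.998, 0.001, 0.047]
contact_force: [-0.3, 0.1, 1.3]
gripper_width: -0.3
grasp_force: 0.0
```

```bash
python3 st.py; python3 gap.py C | cut -c1-60
```

```text
t 24.9 slab [107.868 -71.104  60.683] F slab -0.2448689071825753 0.13076500819151193 1.2814822423562005 j [ 0.399  0.433 -0.49   0.061 -0.56  -1.946]
U [-0.995 -0.006  0.095] V [-0.006  1.    -0.002] Z [-0.095 -0.002 -0.996]
sideC 160 180 edge100 2.0 [177, 179, 180, 182, 184, 185, 186
sideC 180 200 edge100 2.0 [191, 191, 191, 191, 191, 191, 191
sceneC 160 180 edge100 -0.75 [189, 189, 188, 188, 189, 189, 
sceneC 180 200 edge100 -0.5 [190, 190, 190, 190, 191, 190, 1
```

>>> carry_out([
  [0,0,0,-6,0,0.5,-1],
  [0,0,0,-12,0,1,-1],
  [0,0,0,-18,0,1.4,-1],
  [0,0,0,-24,0,1.7,-1],
  [0,0,0,-27,0,1.7,-1],
])

```text
clock: 25.62
position: [578.7, 51.2, 64.6]
ee_rot: [-0.037, 0.998, 0.001, 0.051]
contact_force: [-0.7, -0.2, -0.5]
gripper_width: -0.6
grasp_force: 0.0
```

>>> carry_out([
  [0,0,0,-1,0,0.1,-1],
  [0,0,0,-2,0,0.1,-1],
  [0,0,0,-3,0,0,-1],
  [0,0,0,-4,0,-0.1,-1],
  [0,0,0,-5,0,-0.3,-1],
])

```text
clock: 26.25
position: [582.2, 51.4, 65.0]
ee_rot: [-0.037, 0.998, 0.001, 0.05]
contact_force: [-2.2, 0.1, 0.7]
gripper_width: -0.3
grasp_force: 1.2
```

```bash
python3 st.py
```

```text
t 26.25 slab [141.162 -70.406  64.992] F slab -2.2386710887852064 0.2267151823203373 0.7173058574770772 j [ 0.38   0.468 -0.404  0.055 -0.605 -1.92 ]
U [-0.995 -0.006  0.099] V [-0.006  1.    -0.001] Z [-0.099 -0.001 -0.995]
```

Contact. Next I press on gradually.

>>> carry_out([
  [0,0,0,-0.6,0,0,-1],
  [0,0,0,-1.2,0,-0.1,-1],
  [0,0,0,-1.8,0,-0.2,-1],
  [0,0,0,-2.3,0,-0.3,-1],
  [0,0,0,-2.3,0,-0.3,-1],
])

```text
clock: 26.88
position: [582.8, 51.2, 65.0]
ee_rot: [-0.037, 0.998, 0.001, 0.048]
contact_force: [-7.3, 1.2, 2.7]
gripper_width: -0.3
grasp_force: 3.4
```

```bash
python3 st.py; python3 gap.py D | cut -c1-60;python3 -c "
from h import *
snap('wrist','wD')";python3 edge.py wD
```

```text
t 26.875 slab [141.769 -70.568  65.003] F slab -7.172462514158183 1.7203884191809788 2.7095793597035867 j [ 0.379  0.47  -0.399  0.053 -0.611 -1.918]
U [-0.995 -0.006  0.096] V [-0.006  1.    -0.001] Z [-0.096 -0.002 -0.995]
sideD 160 180 edge100 2.0 [176, 178, 180, 181, 183, 185, 186
sideD 180 200 edge100 2.0 [192, 192, 192, 192, 192, 192, 192
sceneD 160 180 edge100 -0.75 [190, 189, 189, 189, 189, 189, 
sceneD 180 200 edge100 -0.5 [190, 190, 190, 190, 190, 190, 1
wD 40 res 0.1870880126953125 [array([ 154.24871355, -142.10567693,   30.        ]), array([155.10149871, -15.15432134,  30.        ])] yaw -0.006717315678864446
```

>>> carry_out([
  [0,0,0,-0.6,0,-0.2,-1],
  [0,0,0,-1.2,0,-0.5,-1],
  [0,0,0,-1.8,0,-0.7,-1],
  [0,0,0,-1.8,0,-0.7,-1],
  [0,0,0,-1.8,0,-0.7,-1],
])

```text
clock: 27.65
position: [583.2, 51.2, 65.1]
ee_rot: [-0.037, 0.998, 0.001, 0.046]
contact_force: [-8.2, 2.6, 0.8]
gripper_width: 0.1
grasp_force: 4.2
```

>>> carry_out([
  [0,0,0,-0.3,0,0,-1],
  [0,0,0,-0.6,0,0,-1],
  [0,0,0,-0.6,0,0,-1],
  [0,0,0,-0.6,0,0,-1],
])

```text
clock: 28.15
position: [583.3, 51.2, 65.1]
ee_rot: [-0.037, 0.998, 0.001, 0.046]
contact_force: [-10.7, 3.4, 2.2]
gripper_width: 0.6
grasp_force: 4.9
```

```bash
python3 st.py; python3 gap.py E
```

```text
t 28.15 slab [142.21  -70.614  65.081] F slab -10.404031230150267 4.072169657277154 2.217027421908578 j [ 0.379  0.472 -0.394  0.051 -0.618 -1.916]
U [-0.996 -0.005  0.092] V [-0.006  1.    -0.002] Z [-0.091 -0.002 -0.996]
sideE 160 180 edge100 2.0 [174, 176, 177, 179, 181, 183, 184, 185, 187, 188, 189, 190, 191, 192, 192, 192, 192, 192, 192, 192, 191, 190, 188, 185, 181, 176, 169, 161, 151, 139, 126, 112, 97, 84, 72, 62, 56, 52, 50, 50]
sideE 180 200 edge100 2.0 [192, 193, 193, 193, 193, 192, 192, 192, 192, 192, 193, 193, 192, 192, 192, 193, 193, 193, 193, 192, 191, 190, 188, 186, 182, 176, 170, 161, 151, 139, 126, 112, 97, 84, 72, 63, 56, 52, 51, 50]
sceneE 160 180 edge100 -0.75 [190, 189, 189, 189, 189, 189, 189, 190, 191, 193, 194, 191, 182, 169, 156, 146, 142, 143, 146, 150, 152, 153, 154, 157, 161, 163, 159, 147, 127, 104, 82, 66, 57, 54, 54, 54, 55, 55, 56, 57]
sceneE 180 200 edge100 -0.5 [190, 190, 191, 191, 190, 189, 189, 189, 191, 193, 195, 191, 183, 170, 158, 148, 144, 144, 148, 151, 153, 153, 152, 154, 159, 163, 162, 150, 130, 106, 83, 65, 56, 54, 55, 56, 57, 57, 56, 55]
```

>>> carry_out([
  [0,0,0,2,0,0,-1],
  [0,0,0,5,0,-0.4,-1],
  [0,0,0,20,0,-2,-1],
  [0,0,0,50,0,-6,-1],
  [0,0,0,60,0,-40,-1],
])

```text
clock: 28.88
position: [522.6, 46.6, 99.4]
ee_rot: [-0.037, 0.998, 0.001, 0.049]
contact_force: [0.4, 0.8, 0.4]
gripper_width: 0.2
grasp_force: 0.0
```

>>> carry_out([
  [0,0,0,0,0,-40,-1],
  [0,0,0,0,0,-40,-1],
  [0,0,0,0,0,-40,-1],
  [0,0,0,0,0,-40,-1],
])

```text
clock: 29.38
position: [519.9, 46.7, 139.4]
ee_rot: [-0.037, 0.998, 0.001, 0.05]
contact_force: [-0.1, 0.3, -0.3]
gripper_width: -0.2
grasp_force: 0.0
```

```bash
python3 gap.py F|cut -c1-40
python3 - <<'E'
from rect import *
cv2.imwrite('pics/fin.png',np.vstack([rect('sideF',130,215,-60,40,3),rect('sceneF',130,215,-60,40,3)]))
E
```

```text
sideF 160 180 edge100 2.25 [182, 184, 18
sideF 180 200 edge100 2.25 [198, 198, 19
sceneF 160 180 edge100 -0.75 [191, 191, 
sceneF 180 200 edge100 -0.5 [191, 191, 1
```

View pics/fin.png

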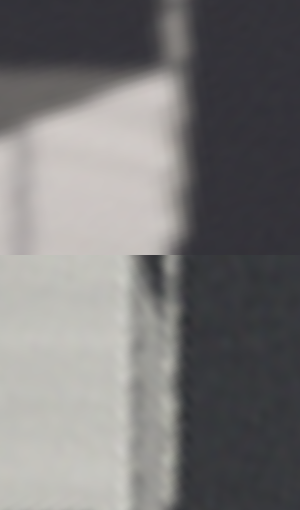

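The rectified views show the box's end meeting the line, with the lower edge at about (175–180) px within the line's band. The robot is clear, so I hand in.

```bash
python3 -c "
from bench import *
print(job_done())"
```

```text
the job is handed in; nothing more can be done
None
```

I handed the job in at about 29 s. By my measurements the box is flush and square against the bar, its left end is within about 1 mm of the scribed line, and the arm is clear of it; the final verdict was not shown.

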